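# Dock the turns counter and zero it

## Task

Take the loose turns counter by its case, not by its knob, and set it (do not drop it) fully home between the corners of the steel bracket, with its knob end towards the two rollers, and let go. Then turn its reset knob anticlockwise (seen from above) all the way back to the zero stop, letting go and taking a fresh grip as needed, and leave the counter seated. Keep it upright and do not disturb the other things on the bench.

Things in the scene. Friction and masses are not known exactly. Their poses are not given: they have to be found in the camera images.
- counter: Loose turns counter: grey plastic case 110 (x) x 54 (y) x 36 mm high, about 0.45 kg. Origin: centre of the underside; z up, +x towards the knob end. On top a black window with four white drums near the -x end and a white 49 mm dial with a black bar knob near the +x end; knob top 66 mm above the underside. Best held across its 54 mm width at mid-length.
- counter_dial (a point): Centre of the dial on the counter's case, 25 mm from the counter's origin along +x, at the top of the case (36 mm up). The knob's axis passes through it, vertical.
- reset_knob (a joint): Angle of the reset knob (rad). 0 = at its zero stop (hard), grows clockwise seen from above, up to 3.2. At 0 the pointer points to the counter's -x, beside a small steel stop pin; tick marks run clockwise from there. Friction about 0.05 N m: it stays where it is left.
- knob_bar: The knob's black bar grip, turning with it: 30 mm long (x), 12 mm thick (y), 24 mm high. Origin: centre of its underside, on the knob's axis, 42 mm above the counter's underside; under it a round skirt, radius 14, 4 mm high. Its -x end has the pointer and a white line on top; at joint value 0 its axes are the counter's.
- bracket: Fixed steel bracket. Plate 6 mm thick, 92 mm wide, from x -70 to +142 mm. Four corner angles (arms 18 mm, 12 mm high over the plate, 4 mm thick) enclose 116 (x) x 60 (y) mm about the origin, 3 mm play round the counter; mid-sides open. Two upright rollers, 28 mm diameter, 31 mm high over the plate, at x 112, y +-22. Origin: on the bench; z up, +x towards the rollers.
- seat (a point): Centre of the bracket's space on the top face of the plate (6 mm above the bench): the counter's origin belongs here, the axes of counter and bracket alike.
- seat_dial (a point): Where the counter's dial centre (point counter_dial) belongs when it is home: 25 mm along the bracket's +x from the seat, 42 mm above the bench.
- iron_stand: Bystander, fixed: soldering-iron stand, black base 75 x 125 x 22 mm with a sponge and a steel spring rest rising to about 105 mm. Origin: centre of the underside.
- empty_spool: Bystander, loose: empty black spool standing on its flange, 72 mm diameter, 46 mm high. Origin: centre of the underside.
- inlet_socket: Bystander, loose: small black panel socket 36 x 48 mm, 30 mm high with three brass tabs up. Origin: centre of the underside.
- knife: Bystander, loose: closed utility knife, black and yellow handle 130 (x) x 26 x 16 mm lying flat. Origin: centre of the underside.
Not all that is in view belongs to the job. There is more than one size of the counter; the job needs the middle-sized.

How it is judged:
On the way, in this order (a step that is already met when the one before it is completed fails the run):
1. the counter is home in the bracket, knob end to the rollers, and let go (horizontal distance between counter and seat below 0.009 m and horizontal distance between counter_dial and seat_dial below 0.01 m and z of counter in the frame of seat below 0.003 m and angle between counter's own z axis and vertical below 0.05 rad and contact force between the fingers and counter below 0.3 N), for 0.2 s.
2. the reset knob is back at its zero stop, the counter still home (value of joint reset_knob below 0.1 rad and horizontal distance between counter and seat below 0.009 m and horizontal distance between counter_dial and seat_dial below 0.01 m and z of counter in the frame of seat below 0.003 m and angle between counter's own z axis and vertical below 0.05 rad), for 0.2 s.
At the end, for the whole second after the job is handed in: Counter at rest, flat on the plate between the four corners (origin within 9 mm of the seat, dial centre within 10 mm of its place, underside within 3 mm of the plate, tilt below 0.05 rad), and its reset knob within 0.10 rad of the zero stop (all of step 2 and linear speed of counter below 0.02 m/s); the robot touches nothing.
It fails at once if the knob is gripped while the counter is not in the bracket (carried by its knob) (contact force between the fingers and knob_bar above 3 N and distance between counter and seat above 0.03 m).
It fails at once if the counter is dropped or knocked: it moves faster than 0.5 m/s untouched by the fingers (contact force between the fingers and counter below 0.05 N and linear speed of counter above 0.5 m/s).
It fails at once if the counter is tipped by more than 0.5 rad (angle between counter's own z axis and vertical above 0.5 rad).
It fails at once if the spool, the socket or the knife is moved by more than 25 mm (distance of any of empty_spool, inlet_socket, knife from where it was at the start of the episode above 0.025 m).
It also fails if it takes over 64 s, if anything falls off the work surface, if the arm or the gripper's body presses on something with over 40 N, if the wrist force passes 120 N, or if a joint passes its speed limit or range.

## Robot

A 7-joint arm with a two-finger parallel gripper is mounted at the origin on the work surface. World frame = base frame: x ahead of the robot, y to its left, z up, the work surface at z = 0. Lengths are in m, angles in rad, forces in N, time in s.
With the tool pointing down it reaches from about 0.425 to 0.8 m from the base axis. Payload 8.3 kg.
Tool frame: the origin (TCP) lies midway between the tips of the shut fingers; the grasp point (between the pads) lies 19 mm behind it (bot.grip_depth is the distance from the TCP to the grasp point, in m); z points along the fingers, y is the direction in which the jaws open and shut (so a half turn about z gives the same grasp; the last joint's range is limited). The gripper opens to 85 mm and grips with 20 to 120 N. Pads are 22 mm wide; open, the fingers measure 114 mm over their backs; the gripper's body (76 mm by 85 mm) begins 54 mm behind the grasp point. The pads swing forward as they close: fully open they stand 13 mm farther back than shut.
Start: joints at [-1.195, 0.383, 0.016, 1.37, -0.006, 1.388, -0.046], TCP at [0.265, 0.566, 0.231] pointing down, gripper open.
Joint ranges: [-2.95, 2.95], [-0.25, 2.06], [-1.52, 1.56], [0.18, 2.33], [-1.44, 4.58], [0.02, 2.06], [-3.01, 3.01]. Speed limits (rad/s): [2.39, 2.39, 3.01, 3.01, 3.14, 3.14, 3.14].

## Interface

Orientations are given as [roll, pitch, yaw] about the fixed x, y, z axes, in that order (R = Rz(yaw) Ry(pitch) Rx(roll)).
In Python, from workcell import state, get_image, get_calibration, close_job, bot gives the robot as it stands.
- The arm moves only by the shell command python3 -m handwheel 'ROWS' [OPENING] [FORCE]. ROWS is JSON, a list of rows, each a list of 6 numbers: the shift along the world's x, y, z in units of 40 mm (1.0 is 40 mm), then the turn, a rotation vector about the world's x, y, z in units of 10 degrees (1.0 is 10 degrees). In form: [[dx, dy, dz, rx, ry, rz], ...]. A call has 1 to 5 rows; each row is the pose to reach, as a shift and turn from the pose commanded when the call began; what a row does not reach only later rows make up. A row lasts 1/8 s, in which the tool goes at most 62.5 mm and 10.7 degrees, less where a joint would pass 70% of its speed; a pose out of reach is approached as far as the arm can. A call with a gripper value outside its range is refused whole. OPENING is the finger opening in mm, from 0 to 85.4, set as the call begins (- or left out, the last holds). The fingers move at their own pace and stop on an object; FORCE is the grip in N (left out, the last holds). Time passes only in rows, so rows that repeat a pose let the fingers close. It gives the time, the measured TCP pose, the force and the opening at its end, in the units of the state.
- state(): the state, without advancing time (a new reading comes with each control period).
- get_image(name): name is "side" or "top"; returns (picture, depth): 420x560x3 uint8, blue, green, red; 420x560 float32, m along the optical axis (not along the pixel's ray), 0 where there is no reading.
- get_calibration(name): a dict with "fx", "fy", "cx", "cy" (pixels), "rvec" (rotation vector, rad) and "tvec" (3), from world to camera coordinates, as OpenCV has them. Camera axes: x right, y down, z forward; pixel columns grow to the right and rows downward; lengths in m; the calibration is good to about 2 mm. A picture is of the moment at which its call begins. get_calibration takes no time and is no camera call.
- close_job(): hands the job in, once; it reports no verdict.
The state is a dict: "time_s": time; "joints": joint angles; "joint_vel": joint speeds; "tau": joint torques, N m; "tcp_pos": TCP position; "orientation": TCP orientation; "contact_force": force on the tool from outside, world axes, zero at the start; "moment": the same for the moment, N m; "width": opening from 0.0 (shut) to 1.0 (fully open).
Only numpy, scipy, OpenCV 4.12 (cv2) and the standard library are available. Lean on these libraries where they do the work, as an engineer would, in place of code of your own. Each camera call takes 0.05 s, during which the arm holds its last target. There are 200 camera calls.

## Working session

There is one attempt and no reset: what is moved stays moved. The work goes in short steps, Python scripts to look and compute and a shell command to move; the robot and the scene stay as the last step left them, time stands still between calls to the robot, and variables do not carry over. Pictures are saved under pics/ and viewed, about 8 in all and at most 12, crops included, and the job is handed in when it is done.

```bash
mkdir -p pics; cat > h.py <<'E'
import numpy as np, cv2
from workcell import state,get_image,get_calibration,bot
def cal(n):
    c=get_calibration(n);R=cv2.Rodrigues(np.array(c['rvec'],float))[0]
    return c,R,np.array(c['tvec'],float).ravel()
def cloud(n,d):
    c,R,t=cal(n);v,u=np.mgrid[:420,:560]
    P=np.stack([(u-c['cx'])/c['fx']*d,(v-c['cy'])/c['fy']*d,d],-1)
    return (P-t)@R
def proj(n,p):
    c,R,t=cal(n);q=R@np.array(p)+t
    return q[0]/q[2]*c['fx']+c['cx'],q[1]/q[2]*c['fy']+c['cy']
def atz(n,u,v,z):
    c,R,t=cal(n);r=R.T@np.array([(u-c['cx'])/c['fx'],(v-c['cy'])/c['fy'],1]);o=-R.T@t
    return o+r*(z-o[2])/r[2]
def st():
    s=state();print(s['time_s'],np.round(s['tcp_pos'],4),np.round(s['orientation'],3),np.round(s['contact_force'],1),round(s['width'],3),np.round(s['joints'],2))
E
python3 - <<'E'
from h import *
for n in('top','side'):
    i,d=get_image(n);cv2.imwrite(f'pics/{n}0.png',i);np.save(f'{n}0.npy',d)
    c,R,t=cal(n);print(n,c['fx'],-R.T@t,R[2])
st()
E
```

```text
top 419.3018064198335 [0.5280467  0.00272204 1.03396232] [ 0.07707439 -0.01998643 -0.996825  ]
side 542.702545979378 [-0.10384441 -0.91549292  0.87367294] [ 0.51369657  0.63890922 -0.57263499]
0.1 [0.2653 0.5654 0.2304] [-3.14   0.     2.703] [ 0.1  0.  -1.1] 0.998 [-1.19  0.38  0.02  1.37 -0.01  1.39 -0.05]
```

View pics/top0.png

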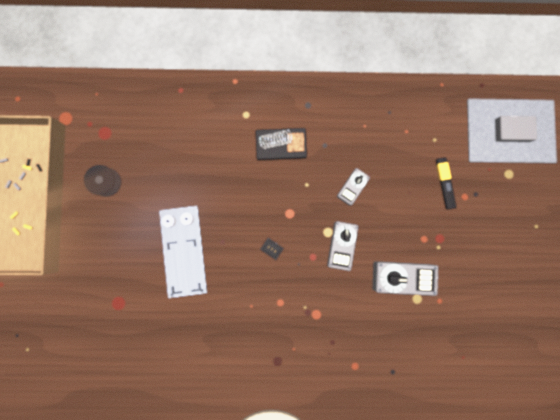

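View pics/side0.png

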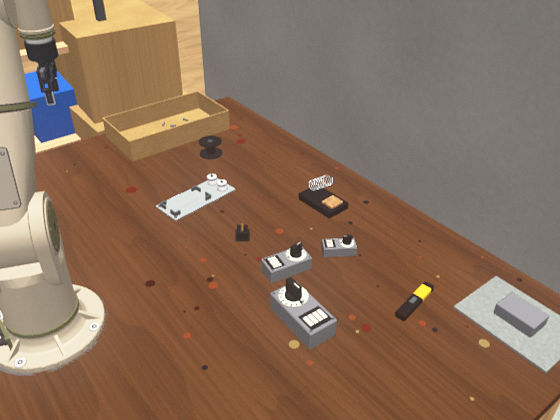

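Top view: the middle counter is at about (344,246) with its knob end up the picture. The bracket is at about (183,252) with its rollers up. Next I measure both.

```bash
python3 - <<'E'
from h import *
i=cv2.imread('pics/top0.png');d=np.load('top0.npy');P=cloud('top',d)
def rect(m,name):
    m=m.astype(np.uint8);n,l,s,c=cv2.connectedComponentsWithStats(m)
    for k in range(1,n):
        if s[k,4]>60:
            pts=P[l==k][:,:2].astype(np.float32);r=cv2.minAreaRect(pts);print(name,np.round(c[k]),s[k,4],np.round(r[0],4),np.round(r[1],4),round(r[2],1),'z',np.round(np.median(P[l==k][:,2]),4))
z=P[...,2]; sub=np.zeros(z.shape,bool);sub[215:280,325:362]=1
rect((z>.02)&(z<.045)&sub,'ctr'); rect((z>.05)&sub,'knob')
sub[:]=0;sub[200:305,150:215]=1
rect((z>.003)&sub,'plate');rect((z>.013)&(z<.025)&sub,'ang');rect((z>.028)&sub,'roll')
a=cv2.resize(i[212:282,315:375],None,fx=6.5,fy=6.5,interpolation=cv2.INTER_CUBIC)
b=cv2.resize(i[200:305,150:215],None,fx=4.33,fy=4.33,interpolation=cv2.INTER_CUBIC)
h=min(a.shape[0],b.shape[0]);cv2.imwrite('pics/c1.png',np.hstack([a[:h],b[:h]]))
E
```

```text
ctr [342. 247.] 985 [ 0.5079 -0.1683] [0.0545 0.1097] 80.0 z 0.0368
knob [347. 235.] 80 [ 0.5232 -0.0887] [0.0299 0.1807] 6.4 z 0.0654
plate [183. 251.] 3262 [0.5053 0.1351] [0.2225 0.2686] 8.4 z 0.0065
roll [186. 219.] 110 [0.5564 0.1102] [0.2206 0.0269] 82.2 z 0.0315
roll [168. 221.] 104 [0.563  0.2499] [0.024  0.0253] 1.0 z 0.0312
```

View pics/c1.png

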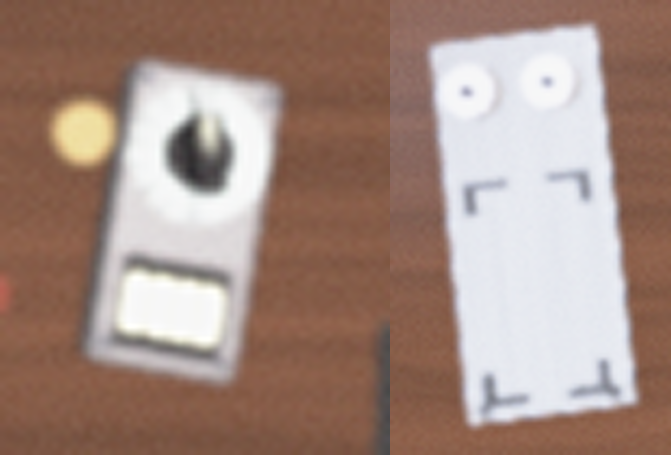

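```bash
cat >> h.py <<'E'
def bracket(i,n='top'):
    g=i.astype(int);m=np.zeros((420,560),np.uint8);m[195:310,145:220]=((g.min(2)>120)[195:310,145:220])
    m=cv2.morphologyEx(m,cv2.MORPH_CLOSE,np.ones((9,9)));m=cv2.morphologyEx(m,cv2.MORPH_OPEN,np.ones((7,7)))
    c=max(cv2.findContours(m,0,cv2.CHAIN_APPROX_NONE)[0],key=cv2.contourArea)[:,0]
    p=np.array([atz(n,u,v,.006)[:2] for u,v in c],np.float32);return cv2.minAreaRect(p)
E
python3 - <<'E'
from h import *
i=cv2.imread('pics/top0.png');d=np.load('top0.npy');P=cloud('top',d);z=P[...,2]
r=bracket(i);print('plate',r)
a=np.radians(r[2]); 
if r[1][0]<r[1][1]:a-=np.pi/2
if np.cos(a)<0:a+=np.pi
seat=np.array(r[0])-.036*np.array([np.cos(a),np.sin(a)]);print('seat',seat,'yaw',np.degrees(a))
m=(z>.028)&(z<.034);s=np.zeros_like(m);s[205:235,155:200]=1;m&=s
for uu in((155,177),(177,200)):
    q=m.copy();q[:,:uu[0]]=0;q[:,uu[1]:]=0;p=P[q][:,:2];print('roller',np.median(p,0),len(p))
# dark corner pixels
# counter
m=(z>.02)&(z<.045);s[:]=0;s[215:280,325:362]=1;m&=s
n,l,st_,c=cv2.connectedComponentsWithStats(m.astype(np.uint8));k=1+st_[1:,4].argmax()
p=P[l==k];p=p[p[:,2]>.034][:,:2].astype(np.float32);print('ctr',cv2.minAreaRect(p),p.mean(0))
q=P[(z>.055)&(z<.07)&s][:,:2];q=q[q[:,1]<-.1];mu=np.median(q,0);q=q[np.linalg.norm(q-mu,axis=1)<.025];w,v=np.linalg.eigh(np.cov(q.T));print('knob',q.mean(0),len(q),np.degrees(np.arctan2(v[1,1],v[0,1])),np.sqrt(w*12))
E
```

```text
plate ((0.4918976426124573, 0.2189616858959198), (0.21758082509040833, 0.09818348288536072), 7.492944717407227)
seat [0.45620505 0.21426714] yaw 7.4929447174072275
roller [0.56297499 0.24938845] 85
roller [0.57033693 0.20434438] 99
ctr ((0.5081526041030884, -0.16788992285728455), (0.053798042237758636, 0.10918497294187546), 80.22443389892578) [ 0.5057805  -0.16714436]
knob [ 0.53277201 -0.1716569 ] 74 -173.86086538064555 [0.01282147 0.02994012]
```

```bash
python3 -m handwheel '[[1.075,-1.08,0,0,0,0.3],[2.15,-2.16,0,0,0,0.6],[3.225,-3.24,0,0,0,0.9],[4.3,-4.32,0,0,0,1.2],[5.375,-5.4,0,0,0,1.51]]' 85
python3 -m handwheel '[[0.07,-1.3,0,0,0,0],[0.14,-2.6,0,0,0,0],[0.21,-3.9,0,0,0,0],[0.28,-5.2,0,0,0,0],[0.35,-6.5,0,0,0,0]]'
python3 -m handwheel '[[0.07,-1.3,-0.3,0,0,0],[0.14,-2.6,-0.6,0,0,0],[0.21,-3.9,-0.9,0,0,0],[0.28,-5.2,-1.2,0,0,0],[0.35,-6.45,-1.5,0,0,0]]'
python3 -m handwheel '[[0,0,0,0,0,0],[0,0,0,0,0,0]]'
python3 -c "
from h import *
st()"
```

```text
time_s: 0.72
tcp_pos: [0.4814, 0.3482, 0.231]
orientation: [-3.141, -0.001, 2.968]
contact_force: [0.9, 0.8, -0.7]
width: 0.999
time_s: 1.35
tcp_pos: [0.4941, 0.088, 0.231]
orientation: [-3.141, -0.0, 2.966]
contact_force: [1.7, -0.4, 0.3]
width: 0.989
time_s: 1.98
tcp_pos: [0.5082, -0.1698, 0.1707]
orientation: [3.142, -0.0, 2.966]
contact_force: [1.6, 1.0, -0.2]
width: 0.994
time_s: 2.22
tcp_pos: [0.5083, -0.1678, 0.1709]
orientation: [3.141, -0.001, 2.966]
contact_force: [0.2, 0.3, 0.5]
width: 0.995
2.225 [ 0.5083 -0.1678  0.1709] [ 3.141e+00 -1.000e-03  2.966e+00] [0.2 0.3 0.5] 0.995 [-0.15  0.24  0.48  1.72 -0.12  1.21  1.76]
```

```bash
python3 -m handwheel '[[0,0,-0.8,0,0,0],[0,0,-1.6,0,0,0],[0,0,-2.4,0,0,0],[0,0,-3.2,0,0,0],[0,0,-3.7,0,0,0]]'
python3 -m handwheel '[[0,0,-0.2,0,0,0],[0,0,-0.4,0,0,0],[0,0,-0.45,0,0,0],[0,0,-0.45,0,0,0]]'
python3 -m handwheel '[[0,0,0,0,0,0],[0,0,0,0,0,0],[0,0,0,0,0,0],[0,0,0,0,0,0],[0,0,0,0,0,0]]' 40 40
python3 -m handwheel '[[0,0,0,0,0,0],[0,0,0,0,0,0],[0,0,0,0,0,0]]'
python3 - <<'E'
from h import *
i,d=get_image('side');cv2.imwrite('pics/s1.png',cv2.resize(i[200:350,220:400],None,fx=4,fy=4))
E
```

```text
time_s: 2.85
tcp_pos: [0.5083, -0.1658, 0.0218]
orientation: [3.141, -0.002, 2.97]
contact_force: [0.5, 0.8, 0.2]
width: 0.998
time_s: 3.35
tcp_pos: [0.5089, -0.1682, 0.0058]
orientation: [3.142, 0.001, 2.966]
contact_force: [0.8, -0.4, 1.0]
width: 0.999
time_s: 3.98
tcp_pos: [0.5089, -0.1682, 0.0059]
orientation: [3.141, 0.001, 2.966]
contact_force: [-2.1, 1.3, 6.4]
width: 0.625
time_s: 4.35
tcp_pos: [0.5089, -0.1682, 0.0059]
orientation: [3.141, 0.001, 2.966]
contact_force: [-1.3, 2.4, 5.3]
width: 0.624
```

View pics/s1.png

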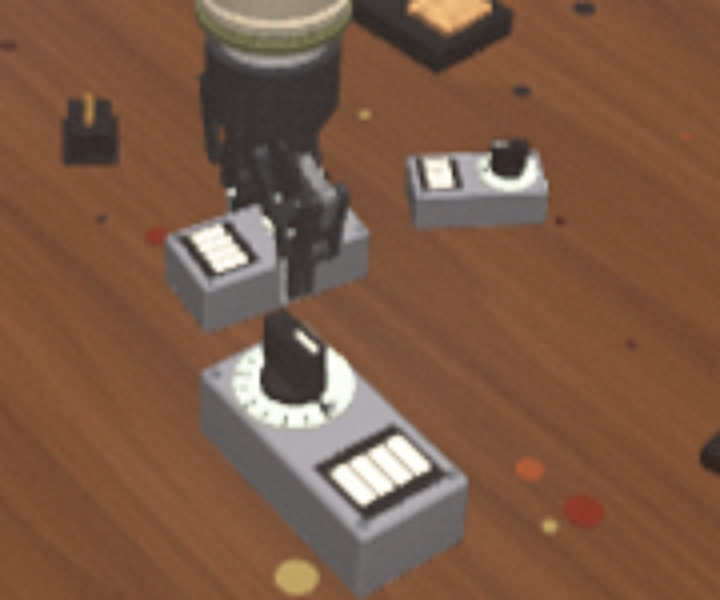

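```bash
python3 -m handwheel '[[0,0,0.2,0,0,0],[0,0,0.6,0,0,0],[0,0,1.1,0,0,0],[0,0,1.6,0,0,0],[0,0,2.0,0,0,0]]'
python3 -m handwheel '[[0,0.6,0,0,0,0],[-0.1,1.5,0,0,0,0.2],[-0.2,2.5,0,0,0,0.4],[-0.3,3.5,0,0,0,0.6],[-0.4,4.5,0,0,0,0.8]]'
python3 -m handwheel '[[-0.2,1.0,0,0,0,0.2],[-0.4,2.0,0,0,0,0.4],[-0.6,3.0,0,0,0,0.6],[-0.8,4.0,0,0,0,0.8],[-0.9,4.7,0,0,0,0.98]]'
python3 -m handwheel '[[0,0.2,0,0,0,0],[0,0.34,0,0,0,0],[0,0.34,0,0,0,0],[0,0.34,0,0,0,0]]'
python3 - <<'E'
from h import *
st()
i,d=get_image('top');cv2.imwrite('pics/t2.png',cv2.resize(i[180:320,120:260],None,fx=4,fy=4));np.save('t2.npy',d)
i,d=get_image('side');cv2.imwrite('pics/s2.png',cv2.resize(i[110:260,120:280],None,fx=4,fy=4))
E
```

```text
time_s: 5.03
tcp_pos: [0.5085, -0.1683, 0.0867]
orientation: [-3.142, 0.001, 2.966]
contact_force: [0.2, 0.5, -6.6]
width: 0.621
time_s: 5.65
tcp_pos: [0.4922, 0.0129, 0.0858]
orientation: [-3.142, 0.0, 3.107]
contact_force: [1.5, -0.1, -4.3]
width: 0.632
time_s: 6.28
tcp_pos: [0.4559, 0.2017, 0.0857]
orientation: [3.141, 0.0, -3.003]
contact_force: [-0.1, 0.2, -5.2]
width: 0.628
time_s: 6.78
tcp_pos: [0.4568, 0.2122, 0.0853]
orientation: [-3.141, -0.0, -3.008]
contact_force: [0.5, 0.2, -5.7]
width: 0.628
6.775 [0.4568 0.2122 0.0853] [-3.141 -0.    -3.008] [ 0.5  0.2 -5.7] 0.628 [-0.67  0.25  0.2   1.89 -0.06  1.    1.26]
```

View pics/s2.png

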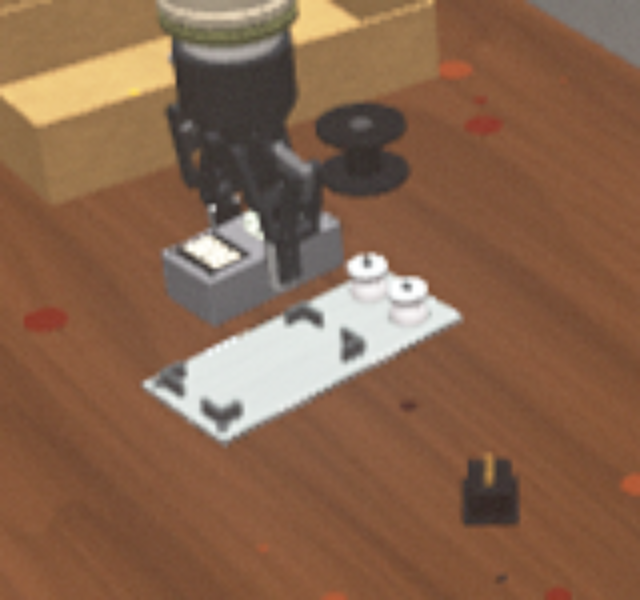

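The counter is held level above the bracket. Next I refine the seat from the dark corner pixels in both views, and check how the counter sits in the grip.

```bash
python3 - <<'E'
from h import *
def corners(n,f,box,zz):
    i=cv2.imread(f).astype(int)
    m=np.zeros((420,560),np.uint8);y0,y1,x0,x1=box
    m[y0:y1,x0:x1]=((i.max(2)<135))[y0:y1,x0:x1]
    k,l,s,c=cv2.connectedComponentsWithStats(m,connectivity=8)
    for j in range(1,k):
        if s[j,4]>=6:
            print(n,np.round(c[j],1),s[j,4],np.round(atz(n,*c[j],zz)[:2],4))
corners('top','pics/top0.png',(236,297,166,204),.015)
corners('side','pics/side0.png',(186,220,158,216),.012)
# prediction of corner centroids for guess
for sx,sy,yaw in((.456,.2135,7.7),):
    a=np.radians(yaw);R=np.array([[np.cos(a),-np.sin(a)],[np.sin(a),np.cos(a)]])
    for X,Y in((54,-26),(54,26),(-54,26),(-54,-26)):
        p=R@np.array([X,Y])/1000+[sx,sy];print((X,Y),np.round(p,4),np.round(proj('top',[*p,.015]),1),np.round(proj('side',[*p,.012]),1))
P=cloud('top',np.load('t2.npy'));z=P[...,2];m=(z>.105)&(z<.125);print(m.sum())
m[:180]=0;m[320:]=0;m[:,:120]=0;m[:,260:]=0;print(m.sum());print(cv2.minAreaRect(P[m][:,:2].astype(np.float32)),np.median(z[m]))
E
```

```text
top [202.5 239. ] 14 [0.5209 0.1691]
top [203.  248.5] 6 [0.4981 0.1673]
side [165.2 194.5] 237 [0.4236 0.2751]
side [187.8 187.9] 92 [0.4908 0.2659]
side [207.5 196. ] 27 [0.5138 0.1967]
side [201.1 212.2] 267 [0.4595 0.1411]
side [162.  212.1] 15 [0.3768 0.2055]
side [175.  213.1] 36 [0.4019 0.18  ]
side [158.8 217.8] 6 [0.3579 0.1874]
side [169.8 217.5] 12 [0.3814 0.1712]
(54, -26) [0.513 0.195] [191.6 242.2] [207.5 196.3]
(54, 26) [0.506  0.2465] [170.1 244.9] [195.9 189.1]
(-54, 26) [0.399 0.232] [174.9 290. ] [164.7 204.6]
(-54, -26) [0.406  0.1805] [196.6 287.2] [176.2 212.5]
558
558
((0.4559248983860016, 0.20940819382667542), (0.10996831953525543, 0.05308203399181366), 8.23235034942627) 0.11595480800613817
```

View pics/t2.png

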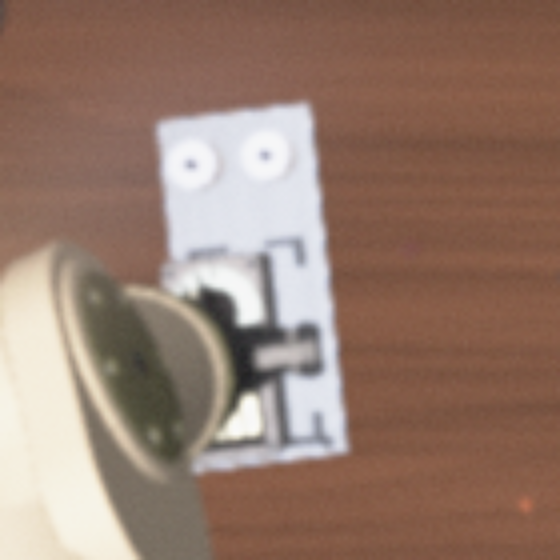

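```bash
python3 - <<'E'
from h import *
from scipy.optimize import minimize
g={n:cv2.imread(f'pics/{n}0.png',0).astype(float) for n in('top','side')}
pts=[]
for sx in(1,-1):
  for sy in(1,-1):
    for t in np.linspace(0,18,10):
        for w in(1,3): pts+= [(sx*(62-t),sy*(30+w)),(sx*(58+w),sy*(34-t))]
pts=np.array(pts)/1000
def cost(q,n,z):
    a=np.radians(q[2]);c,s=np.cos(a),np.sin(a)
    X=pts@np.array([[c,s],[-s,c]])+[q[0]/1000,q[1]/1000]
    cc,R,t=cal(n);C=np.c_[X,np.full(len(X),z)]@R.T+t
    u=C[:,0]/C[:,2]*cc['fx']+cc['cx'];v=C[:,1]/C[:,2]*cc['fy']+cc['cy']
    return cv2.remap(cv2.GaussianBlur(g[n],(0,0),.8).astype(np.float32),u.astype(np.float32)[None],v.astype(np.float32)[None],cv2.INTER_CUBIC).mean()
for n,z in(('top',.016),('side',.013)):
    r=minimize(cost,[456,213.5,7.7],args=(n,z),method='Nelder-Mead',options=dict(initial_simplex=[[456,213.5,7.7],[460,213.5,7.7],[456,217,7.7],[456,213.5,10]]));print(n,r.x,r.fun,cost([456,213.5,7.7],n,z))
r=minimize(lambda q:cost(q,'top',.016)+cost(q,'side',.013),[456,213.5,7.7],method='Nelder-Mead');print(r.x)
E
```

```text
top [455.89183676 212.59051463   7.63112602] 178.12950134277344 179.1265
side [453.65359209 214.88523145   7.41761989] 97.75138854980469 106.52529
[454.59241464 213.42008476   7.7042538 ]
```

```bash
python3 -m handwheel '[[0,0.02,-0.4,0,0,0],[0,0.02,-0.8,0,0,0],[0,0.02,-1.2,0,0,0],[0,0.02,-1.48,0,0,0],[0,0.02,-1.48,0,0,0]]'
python3 -m handwheel '[[0,0,-0.08,0,0,0],[0,0,-0.16,0,0,0],[0,0,-0.16,0,0,0]]'
python3 -c "
from h import *
st()"
```

```text
time_s: 7.5
tcp_pos: [0.4557, 0.2137, 0.0248]
orientation: [-3.14, -0.002, -3.006]
contact_force: [1.2, 0.3, -5.5]
width: 0.625
time_s: 7.88
tcp_pos: [0.4565, 0.2142, 0.0197]
orientation: [-3.142, 0.0, -3.006]
contact_force: [0.1, -0.4, -4.9]
width: 0.626
7.875 [0.4565 0.2142 0.0197] [-3.142  0.    -3.006] [ 0.1 -0.4 -4.9] 0.626 [-0.66  0.35  0.19  1.95 -0.08  0.86  1.28]
```

```bash
python3 -m handwheel '[[0,0,-0.05,0,0,0],[0,0,-0.1,0,0,0],[0,0,-0.15,0,0,0],[0,0,-0.15,0,0,0]]'
python3 -m handwheel '[[0,0,-0.03,0,0,0],[0,0,-0.03,0,0,0],[0,0,-0.03,0,0,0]]'
python3 - <<'E'
from h import *
i,d=get_image('side');cv2.imwrite('pics/s3.png',cv2.resize(i[130:250,130:270],None,fx=5,fy=5))
E
```

```text
time_s: 8.38
tcp_pos: [0.4563, 0.2141, 0.0135]
orientation: [-3.141, -0.0, -3.006]
contact_force: [-0.3, -0.1, -5.2]
width: 0.622
time_s: 8.75
tcp_pos: [0.4565, 0.2142, 0.0125]
orientation: [-3.142, 0.0, -3.006]
contact_force: [1.2, -1.0, -5.3]
width: 0.626
```

View pics/s3.png

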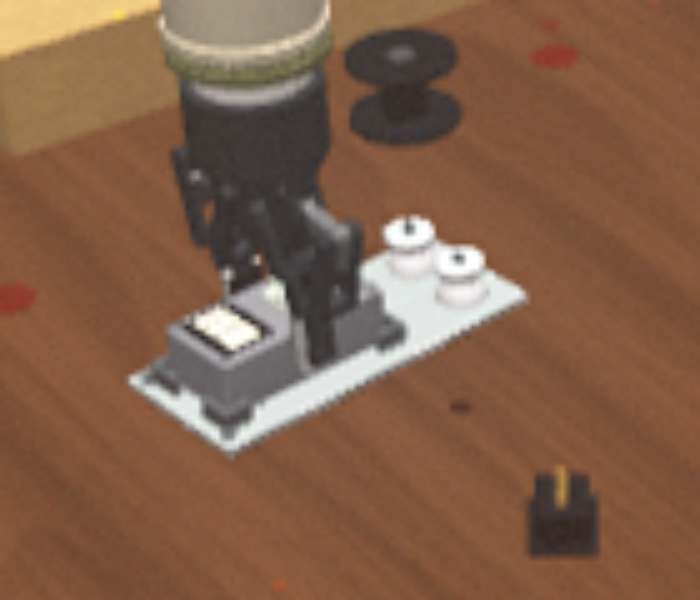

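Counter sits between the corners, about 0.5–1 mm above the plate. I lower it until it touches.

```bash
python3 -m handwheel '[[0,0,-0.015,0,0,0],[0,0,-0.03,0,0,0],[0,0,-0.03,0,0,0]]'
python3 -m handwheel '[[0,0,-0.015,0,0,0],[0,0,-0.025,0,0,0],[0,0,-0.025,0,0,0]]'
```

```text
time_s: 9.18
tcp_pos: [0.4565, 0.2142, 0.0118]
orientation: [3.141, 0.0, -3.006]
contact_force: [-3.0, -1.8, 5.5]
width: 0.624
time_s: 9.55
tcp_pos: [0.4565, 0.2142, 0.0118]
orientation: [3.141, 0.0, -3.006]
contact_force: [-8.8, -3.5, 18.2]
width: 0.626
```

```bash
python3 -m handwheel '[[0,0,0.02,0,0,0],[0,0,0.02,0,0,0]]'
python3 -m handwheel '[[0,0,0,0,0,0],[0,0,0,0,0,0],[0,0,0,0,0,0],[0,0,0,0,0,0],[0,0,0,0,0,0]]' 85
python3 -m handwheel '[[0,0,0.3,0,0,0],[0,0,0.9,0,0,0],[0,0,1.8,0,0,0],[0,0,2.8,0,0,0],[0,0,3.8,0,0,0]]'
python3 -m handwheel '[[-0.5,-1.3,0,0,0,0],[-0.5,-2.6,0,0,0,0],[-0.5,-3.9,0,0,0,0],[-0.5,-5,0,0,0,0],[-0.5,-5,0,0,0,0]]'
python3 - <<'E'
from h import *
st()
i,d=get_image('top');P=cloud('top',d);z=P[...,2];cv2.imwrite('pics/t4.png',cv2.resize(i[195:310,140:230],None,fx=5,fy=5));cv2.imwrite('t4.png',i)
s=np.zeros(z.shape,bool);s[230:305,155:215]=1
m=(z>.036)&(z<.05)&s;n,l,t,c=cv2.connectedComponentsWithStats(m.astype(np.uint8));k=1+t[1:,4].argmax()
print('ctr',cv2.minAreaRect(P[l==k][:,:2].astype(np.float32)),np.median(P[l==k][:,2]))
q=P[(z>.06)&(z<.08)&s][:,:2];mu=np.median(q,0);q=q[np.linalg.norm(q-mu,axis=1)<.025];w,v=np.linalg.eigh(np.cov(q.T));print('knob',q.mean(0),len(q),np.degrees(np.arctan2(v[1,1],v[0,1])),np.sqrt(w*12))
E
```

```text
time_s: 9.8
tcp_pos: [0.4566, 0.2142, 0.0118]
orientation: [3.141, 0.0, -3.006]
contact_force: [-5.1, -2.2, 9.2]
width: 0.625
time_s: 10.42
tcp_pos: [0.4565, 0.2142, 0.011]
orientation: [-3.142, -0.0, -3.006]
contact_force: [-0.7, -0.6, 0.4]
width: 0.998
time_s: 11.05
tcp_pos: [0.4565, 0.214, 0.1653]
orientation: [3.141, 0.001, -3.006]
contact_force: [0.3, 0.2, 0.0]
width: 0.996
time_s: 11.68
tcp_pos: [0.4365, 0.0105, 0.1641]
orientation: [-3.142, 0.001, -3.013]
contact_force: [-0.3, 0.2, -0.5]
width: 0.995
11.675 [0.4365 0.0105 0.1641] [-3.142e+00  1.000e-03 -3.013e+00] [-0.3  0.2 -0.5] 0.995 [-0.47  0.01  0.38  1.97 -0.01  1.16  1.61]
ctr ((0.45530274510383606, 0.21239525079727173), (0.10997222363948822, 0.05494684353470802), 7.647746562957764) 0.042853199182537334
knob [0.48019623 0.21489997] 81 -154.6472599658161 [0.01293598 0.03014379]
```

View pics/t4.png

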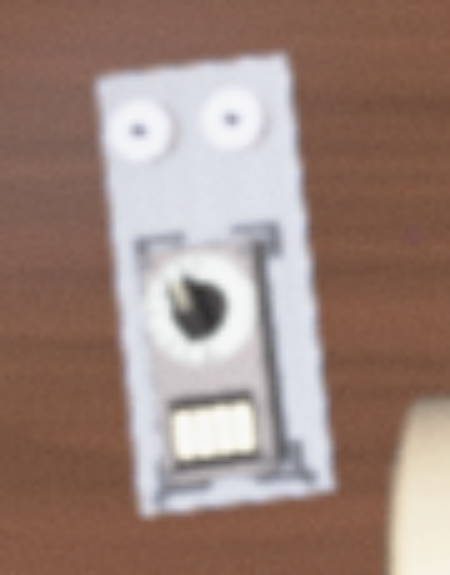

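Counter is home: centre (0.455, 0.212), yaw 7.6°, top at z 0.043. The pointer is at world yaw about 25.4° and must go anticlockwise to about 187.6°. Unwinding the wrist to tool yaw 25.4° first lets me do it in a single grip.

```bash
for k in 1 2 3; do python3 -m handwheel '[[0,0,0,0,0,-1],[0,0,0,0,0,-2],[0,0,0,0,0,-3],[0,0,0,0,0,-4],[0,0,0,0,0,-5]]' 45 25 | grep orient; done
python3 -m handwheel '[[0.2,1,0,0,0,-0.3],[0.4,2,0,0,0,-0.6],[0.7,3.3,0,0,0,-0.9],[0.9,4.6,0,0,0,-1.2],[1.1,5.15,-1,0,0,-1.2]]'
python3 -m handwheel '[[0,0,0,0,0,0],[0,0,0,0,0,0],[0,0,0,0,0,0]]'
python3 -c "
from h import *
st()"
```

```text
orientation: [3.141, -0.0, 2.401]
orientation: [3.141, -0.0, 1.528]
orientation: [-3.141, -0.001, 0.656]
time_s: 14.22
tcp_pos: [0.4815, 0.2271, 0.1255]
orientation: [-3.139, -0.007, 0.456]
contact_force: [1.2, -0.4, 0.8]
width: 0.526
time_s: 14.6
tcp_pos: [0.4812, 0.2198, 0.1246]
orientation: [-3.141, -0.002, 0.448]
contact_force: [1.0, -1.1, -0.1]
width: 0.527
14.6 [0.4812 0.2198 0.1246] [-3.141e+00 -2.000e-03  4.480e-01] [ 1.  -1.1 -0.1] 0.527 [-0.7   0.26  0.25  1.79 -0.07  1.1  -1.55]
```

```bash
python3 -m handwheel '[[-0.02,-0.09,-0.5,0,0,0],[-0.02,-0.09,-1,0,0,0],[-0.02,-0.09,-1.5,0,0,0],[-0.02,-0.09,-1.8,0,0,0],[-0.02,-0.09,-1.8,0,0,0]]'
python3 -m handwheel '[[0,0,0,0,0,0],[0,0,0,0,0,0]]'
python3 -m handwheel '[[0,0,-0.03,0,0,0],[0,0,-0.03,0,0,0],[0,0,-0.03,0,0,0],[0,0,-0.03,0,0,0],[0,0,-0.03,0,0,0]]' 5 25
python3 -m handwheel '[[0,0,0,0,0,0],[0,0,0,0,0,0],[0,0,0,0,0,0]]'
python3 - <<'E'
from h import *
st();print(state()['moment'])
i,d=get_image('side');cv2.imwrite('pics/s5.png',cv2.resize(i[130:230,140:260],None,fx=5,fy=5))
E
```

```text
time_s: 15.22
tcp_pos: [0.4796, 0.2161, 0.0511]
orientation: [-3.142, 0.0, 0.449]
contact_force: [0.6, 0.0, -0.5]
width: 0.528
time_s: 15.48
tcp_pos: [0.4802, 0.2168, 0.0519]
orientation: [-3.141, -0.002, 0.45]
contact_force: [0.1, -0.8, 0.2]
width: 0.526
time_s: 16.1
tcp_pos: [0.4796, 0.2169, 0.0499]
orientation: [-3.141, -0.0, 0.45]
contact_force: [-0.4, 1.5, 1.4]
width: 0.13
time_s: 16.48
tcp_pos: [0.4796, 0.2168, 0.0499]
orientation: [-3.141, -0.0, 0.45]
contact_force: [-1.0, 2.4, 1.1]
width: 0.137
16.475 [0.4796 0.2168 0.0499] [-3.141 -0.     0.45 ] [-1.   2.4  1.1] 0.137 [-0.68  0.35  0.24  1.87 -0.1   0.94 -1.52]
[0.44545175 0.30319547 0.00174092]
```

View pics/s5.png

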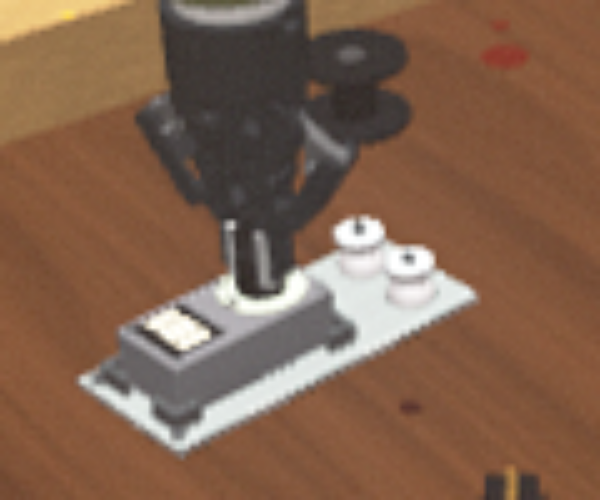

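The jaws hold the bar: opening about 12 mm, and the counter is still seated. Turning anticlockwise now.

```bash
for k in 1 2 3; do python3 -m handwheel '[[0,0,0,0,0,0.9],[0,0,0,0,0,1.8],[0,0,0,0,0,2.7],[0,0,0,0,0,3.6],[0,0,0,0,0,4.5]]' ; python3 -c "
from h import *
print(state()['moment'])"; done
python3 -m handwheel '[[0,0,0,0,0,0.7],[0,0,0,0,0,1.4],[0,0,0,0,0,2],[0,0,0,0,0,2]]'
python3 -c "
from h import *
st();print(state()['moment'])"
```

```text
time_s: 17.15
tcp_pos: [0.4799, 0.2166, 0.0499]
orientation: [3.141, -0.0, 1.24]
contact_force: [-0.4, 1.8, 0.7]
width: 0.132
[ 0.39761696  0.01473798 -0.03125937]
time_s: 17.77
tcp_pos: [0.4802, 0.2167, 0.0499]
orientation: [3.141, -0.0, 2.025]
contact_force: [0.8, 3.0, -0.7]
width: 0.132
[ 0.59147006 -0.20645358 -0.0154961 ]
time_s: 18.4
tcp_pos: [0.4802, 0.2167, 0.0499]
orientation: [3.141, 0.001, 2.811]
contact_force: [1.5, 2.8, -1.9]
width: 0.135
[ 0.61598145 -0.16554574 -0.13959903]
time_s: 18.9
tcp_pos: [0.4802, 0.2164, 0.0499]
orientation: [3.141, 0.001, -3.129]
contact_force: [1.9, 1.1, 0.6]
width: 0.132
18.9 [0.4802 0.2164 0.0499] [ 3.141e+00  1.000e-03 -3.129e+00] [1.9 1.1 0.6] 0.132 [-0.29  0.35 -0.23  1.85  0.1   0.95  1.02]
[ 0.35419043 -0.18612306 -0.02783485]
```

```bash
python3 -m handwheel '[[0,0,0,0,0,0.3],[0,0,0,0,0,0.5],[0,0,0,0,0,0.5]]' | grep -E "ori|wid"; python3 -c "
from h import *
print(state()['moment'])"
python3 -m handwheel '[[0,0,0,0,0,0.2],[0,0,0,0,0,0.2]]'| grep -E "ori|wid"; python3 -c "
from h import *
print(state()['moment'])"
python3 -m handwheel '[[0,0,0,0,0,0.15],[0,0,0,0,0,0.15]]'| grep -E "ori|wid"; python3 -c "
from h import *
print(state()['moment'])"
```

```text
orientation: [-3.141, 0.0, -3.043]
width: 0.136
[ 0.28448958 -0.41330922  0.04186729]
orientation: [-3.141, 0.0, -3.006]
width: 0.131
[ 0.1617206  -0.49129217  0.00146667]
orientation: [-3.142, -0.0, -2.979]
width: 0.136
[ 0.21953625 -0.23829312 -0.03288509]
```

```bash
python3 -m handwheel '[[0,0,0,0,0,0.2],[0,0,0,0,0,0.2]]'| grep -E "ori|wid"; python3 -c "
from h import *
print(state()['moment'])"
python3 -m handwheel '[[0,0,0,0,0,0],[0,0,0,0,0,0],[0,0,0,0,0,0],[0,0,0,0,0,0]]' 45
python3 -m handwheel '[[0,0,0.4,0,0,0],[0,0,0.9,0,0,0],[0,0,1.6,0,0,0],[0,0,2.3,0,0,0],[0,0,3,0,0,0]]'
python3 -m handwheel '[[-0.6,-1.3,0,0,0,0],[-0.9,-2.6,0,0,0,0],[-1,-3.9,0,0,0,0],[-1,-5,0,0,0,0],[-1,-5,0,0,0,0]]'
cat > m.py <<'E'
from h import *
st()
i,d=get_image('top');P=cloud('top',d);z=P[...,2];cv2.imwrite('t6.png',i)
s=np.zeros(z.shape,bool);s[230:305,155:215]=1
m=(z>.036)&(z<.05)&s;n,l,t,c=cv2.connectedComponentsWithStats(m.astype(np.uint8));k=1+t[1:,4].argmax()
print('ctr',cv2.minAreaRect(P[l==k][:,:2].astype(np.float32)),np.median(P[l==k][:,2]))
q=P[(z>.06)&(z<.08)&s][:,:2];mu=np.median(q,0);q=q[np.linalg.norm(q-mu,axis=1)<.025];w,v=np.linalg.eigh(np.cov(q.T));print('knob',q.mean(0),len(q),np.degrees(np.arctan2(v[1,1],v[0,1])),np.sqrt(w*12))
j,_=get_image('side')
a=cv2.resize(i[235:305,155:215],(400,467),interpolation=cv2.INTER_CUBIC);b=cv2.resize(j[160:230,150:210],(400,467),interpolation=cv2.INTER_CUBIC)
cv2.imwrite('pics/f6.png',np.hstack([a,b]))
E
python3 m.py
```

```text
orientation: [3.141, -0.001, -2.944]
width: 0.133
[ 0.68179013  0.33989484 -0.48092615]
time_s: 20.52
tcp_pos: [0.4797, 0.2164, 0.0498]
orientation: [-3.141, -0.0, -2.945]
contact_force: [0.4, -0.1, 0.4]
width: 0.53
time_s: 21.15
tcp_pos: [0.4797, 0.2167, 0.1721]
orientation: [3.141, 0.001, -2.945]
contact_force: [-0.2, 0.1, 0.0]
width: 0.525
time_s: 21.78
tcp_pos: [0.4398, 0.013, 0.1712]
orientation: [-3.141, 0.001, -2.951]
contact_force: [0.1, 1.7, 0.6]
width: 0.523
21.775 [0.4398 0.013  0.1712] [-3.141e+00  1.000e-03 -2.951e+00] [0.1 1.7 0.6] 0.523 [ 0.01  0.03 -0.12  1.93  0.01  1.18  1.65]
ctr ((0.4543067514896393, 0.21184414625167847), (0.10990262776613235, 0.054811298847198486), 9.430612564086914) 0.04284444967981631
knob [0.47895097 0.21451961] 80 -173.30343037070003 [0.01269435 0.02951671]
```

View pics/f6.png

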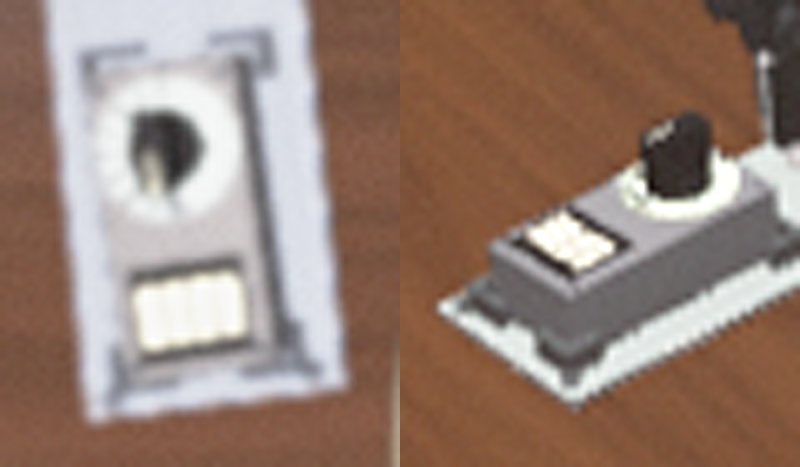

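The pointer now faces −x and the final moment spike (−0.48 N m) indicates the stop. The depth-based bar angle is about 2.7° off the case axis, so I average more readings.

```bash
python3 - <<'E'
from h import *
for n in('top','side'):
    A=[];B=[];C=[]
    for k in range(8):
        i,d=get_image(n);P=cloud(n,d);z=P[...,2]
        near=np.linalg.norm(P[...,:2]-[.4795,.2150],axis=-1)<.022
        q=P[near&(z>.066)&(z<.08)][:,:2]
        w,v=np.linalg.eigh(np.cov(q.T));a=np.degrees(np.arctan2(v[1,1],v[0,1]))%180;A.append(a)
        r=cv2.minAreaRect(q.astype(np.float32));B.append(r[2]%90)
        s=(np.linalg.norm(P[...,:2]-[.455,.213],axis=-1)<.075)&(z>.036)&(z<.05)
        m,l,t,c=cv2.connectedComponentsWithStats(s.astype(np.uint8));kk=1+t[1:,4].argmax();r=cv2.minAreaRect(P[l==kk][:,:2].astype(np.float32));C.append((r[2]%90,*r[0]))
    print(n,len(q),'pca',np.mean(A),np.std(A),'rect',np.median(B),'ctr',np.mean(C,0))
E
```

```text
top 73 pca 7.628759848433653 0.9573608197846475 rect 9.714476108551025 ctr [9.55266309 0.45440361 0.21153577]
side 40 pca 10.6156274351527 1.818661507115624 rect 12.319229125976562 ctr [8.445081   0.45246628 0.2112048 ]
```

The bar now reads 7.6–10.6° against a case axis of 8.4–9.6°, so the knob is at zero within about 0.04 rad. The counter is about 2 mm from the seat and flat, and the arm is clear. Handing in.

```bash
python3 -c "
from h import *
from workcell import close_job
st();print(close_job())"
```

```text
22.675 [0.4397 0.0166 0.1699] [-3.142 -0.    -2.945] [ 0.1 -0.2 -0.5] 0.531 [ 0.01  0.03 -0.12  1.93  0.    1.18  1.65]
the job is handed in; nothing more can be done
None
```

I picked up the middle-sized counter by its case, set it down in the bracket with its knob end towards the rollers, and let go. I then turned the reset knob about 165° anticlockwise in one grip, as far as the zero stop. The job was handed in at 22.7 s of the 64 s allowed, with the arm clear of everything.

**Last checks:**
- **Seating:** the counter is about 2 mm from the estimated seat and flat, with its top at z 0.043 m. The last bit of turning against the stop twisted it about 1.8° within the bracket's play.
- **Knob:** the moment rose to about 0.48 N m at the end of the turn, which is what a hard stop would give. The pointer faces the counter's −x end.
- **Where readings disagreed:** the knob bar reads 7.6–9.7° from the top camera and 10.6–12.3° from the side camera. The case axis reads 9.6° and 8.4°. Within the top view the knob is within about 2° (0.04 rad) of zero. The side view is noisier and differs by 2–4° (up to 0.07 rad), still inside the 0.10 rad limit.
- **Other objects:** the arm never went near the spool, socket or knife. I did not measure their positions again at the end.

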